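# Set the swing fence of the angle jig square and hold the set-up square in its corner

### The job

The swing fence of the angle jig was left at a mitre: turn it by its black knob until the dark pointer at its end stands on the red mark, which is square to the rail, and let go. Then take the red set-up square by its round handle, lay it flat on the jig plate and press it into the corner between rail and fence, firmly but not hard, until its two outer faces lie flush against both, truing the fence by it. Finish holding it pressed there, still in the gripper, so that I can tighten the fence's lock screw, and leave the tools lying around alone.

Things in the scene. Friction and masses are not known exactly. Their poses are not given: they have to be found in the camera images.
- jig: angle jig screwed to the bench: blue-grey plate 260 (x) x 280 (y) x 12 mm high, origin at the centre of its underside. At joint 0 the fixed rail and the swing fence make an inside corner that opens toward -x, -y of the jig. A bright arc with black ticks every 5 degrees and one broad red mark lies on the plate at the fence's outer end. The jig's plate top is called the bed.
- rail: aluminium rail fixed along the jig's far (+x) side, 20 x 262 mm, its top 24 mm above the bed; same origin and axes as the jig. Its inner face is the plane x = +100 mm of the jig.
- fence_pivot (a joint): angle of the swing fence about its upright pivot, which stands at x = +20, y = +45 mm of the jig. 0: square to the rail, pointer on the red mark. Positive: turned clockwise seen from above (outer end swung to the left, +y). It starts at 0.35 to 0.75 and has end stops at -0.8 and +0.8. Stiff: it turns at about 0.12 N m and stays where it is left, so the square pressed flat against its face can still true it.
- fence: aluminium bar of the swing fence, 162 x 20 mm, its top 24 mm above the bed, origin on the pivot axis at bed height, x along the bar (parallel to the jig's x at joint 0). It reaches 62 mm toward the rail and 100 mm toward the robot from the pivot. Its inner face is 10 mm to the -y side of its axis, at joint 0 the plane y = +35 mm of the jig. A black line on top of the outer end and a small dark pointer below it show its angle; a dark lock screw head stands by the line.
- fence_knob: black bar-shaped knob fixed on the fence over its pivot: 42 mm long (along the fence's x), 12 mm wide, its top 62 mm above the bed, above a 27 mm disc whose top is 29 mm above the bed; white line on top. Turning it turns the fence. Origin on the pivot axis at bed height.
- knob_grip (a point): point on the knob's axis at the height to grip it (across its 12 mm), 51 mm above the bed, 11 mm below its top; lower fingertips would meet the disc.
- square: loose red set-up square, 0.3 kg, two legs 140 mm long at a right angle, 14 mm wide and 22 mm high, joined by a 6 mm thick web and diagonal brace. Origin under its round handle, at its underside. Its outer faces are the planes x = +52 mm and y = +52 mm; the legs run from the heel (+52, +52) toward -y and -x. The heel is cut back 14 mm. Seated in the corner its axes are parallel to the jig's.
- square_handle (a point): point on the axis of the square's round bright handle (24 mm thick, black rings) at the height to grip it: 29 mm above the underside; the handle's top is at 48 mm. The web under it is 6 mm thick; the inner sides of the legs are 38 mm from the handle's axis, so open the fingers no wider than needed.
- square_heel (a point): meeting point of the planes of the square's two outer faces, at its underside.
- jig_corner (a point): inside corner on the bed: meeting point of the planes of the rail's face and the fence's face at joint 0. Here the heel of the square belongs; a push of about 10 N toward each face seats it. Bed, rail and fence are ground and waxed: friction on them is about 0.2.
- hex_key: bystander: black L-shaped hex key, 82 x 24 x 6 mm, origin under its centre
- cutters: bystander: side cutters with blue grips, 162 x 58 x 14 mm, origin under its centre
- spool: bystander: solder reel, 62 mm wide, 45 mm high, origin under its centre
- multimeter: bystander: hand multimeter with orange rim, 148 x 74 x 44 mm, origin under its centre

How it is judged (in metres and radians):
On the way, in this order (a step that is already met when the one before it is completed fails the run):
1. the gripper takes the fence's knob while the fence is still at its mitre (contact force between the fingers and fence_knob above 1 N and value of joint fence_pivot above 0.2 rad), for 0.05 s.
2. the fence stands on the square mark (within 4 degrees), the knob is let go and the square is not yet at the fence (value of joint fence_pivot between -0.07 and 0.07 rad and contact force between the fingers and fence_knob below 0.1 N and contact force between square and fence below 0.1 N), for 0.2 s.
3. the held square lies flat in the corner and presses on rail and fence (contact force between square and rail above 1 N and contact force between square and fence above 1 N and angle between the x axis of square and the x axis of jig, either way round below 0.02 rad and angle between the x axis of square and the x axis of fence, either way round below 0.02 rad and horizontal distance between square_heel and jig_corner below 0.004 m and z of square_heel in the frame of jig below 0.015 m and angle between square's own z axis and vertical below 0.035 rad and value of joint fence_pivot between -0.04 and 0.04 rad and contact force between the fingers and square above 2 N), for 0.3 s.
At the end, for the whole second after the job is handed in: The gripper still holds the square; it lies flat on the bed (tilt under 2 degrees), heel within 4 mm of the corner, pressing on rail and fence with over 1 N each, parallel to both within 1.1 degrees; the fence is within 2.3 degrees of its mark (all of step 3); the arm keeps its last pose, push and grip.
It fails at once if the square is pushed against the fence while that is still far (over 9 degrees) from the mark (contact force between square and fence above 1 N and value of joint fence_pivot above 0.16 rad).
It fails at once if the square is rammed against the rail or the fence (over 45 N) (contact force between square and rail above 45 N or contact force between square and fence above 45 N).
It fails at once if the hex key, the side cutters, the solder reel or the multimeter is moved by more than 20 mm (distance of any of hex_key, cutters, spool, multimeter from where it was at the start of the episode above 0.02 m).
It also fails if it takes over 64 s, if anything falls off the work surface, if the arm or the gripper's body presses on something with over 40 N, if the wrist force passes 120 N, or if a joint passes its speed limit or range.

### The arm

A 6-joint arm with a two-finger parallel gripper is mounted at the origin on a cart in front of the work surface, level with it; the furniture and walls round the work are solid. World frame = base frame: x ahead of the robot, y to its left, z up, the work surface at z = 0. Lengths are in mm, angles in rad, forces in N, time in s.
With the tool pointing down it reaches from about 275 to 1000 mm from the base axis. Payload 8.4 kg.
Tool frame: the origin (TCP) lies between the finger pads; the fingertips stand r.finger_overhang ahead of it and the grasp point (between the pads) is the TCP (r.finger_overhang is the distance from the TCP to the fingertips, in mm); z points along the fingers, y is the line along which they close (so a half turn about z gives the same grasp; the last joint's range is limited). The gripper opens to 85 mm and grips with 20 to 120 N. Pads are 22 mm wide; open, the fingers measure 114 mm over their backs; the gripper's body (76 mm by 85 mm) begins 54 mm behind the grasp point. The pads swing forward as they close: fully open they stand 13 mm farther back than shut.
Start: joints at [-0.002, 0.353, 1.633, -0, 1.155, -0.002], TCP at [625.002, -0, 250.281] pointing down, gripper open.
Joint ranges: [-2.63, 2.63], [-0.92, 2.1], [0.06, 2.66], [-1.3, 4.44], [0, 2.69], [-3.02, 3.02]. Speed limits (rad/s): [2.22, 2.22, 2.79, 3.14, 3.14, 3.14].

### API

Orientations are given as [roll, pitch, yaw] about the fixed x, y, z axes, in that order (R = Rz(yaw) Ry(pitch) Rx(roll)).
In Python, from rig import r, cams, sign_off gives the robot as it stands.
- The arm moves only by the shell command python3 -m crank 'ROWS' [FORCE]. ROWS is JSON, a list of rows, each a list of 7 numbers: the shift along the tool's x, y, z in m, then the turn, a rotation vector about the tool's x, y, z in rad, then the closure, from 0 (fully open) to 1 (shut). In form: [[dx, dy, dz, ax, ay, az, gripper], ...]. A call has 1 to 5 rows; each row is the pose to reach, as a shift and turn from the pose commanded when the call began, along the tool's axes at that moment; what a row does not reach only later rows make up. A row lasts 1/10 s, in which the tool goes at most 50 mm and 8.59 degrees, less where a joint would pass 70% of its speed; a pose out of reach is approached as far as the arm can. A call with a gripper value outside its range is refused whole. The fingers move at their own pace and stop on an object; FORCE is the grip in N (left out, the last holds). Time passes only in rows, so rows that repeat a pose let the fingers close. It gives the time, the measured TCP pose, the force, the opening and the grip force at its end, in the units of the state.
- r.sense(): the state, without advancing time (a new reading comes with each control period).
- cams.grab_frame(name): name is "scene" or "side" or "wrist"; returns a dict with "image" (420x560x3 uint8, red, green, blue), "fx", "fy", "cx", "cy" (pixels), "position" and "orientation" of the camera in the world. Camera axes: x right, y down, z forward; pixel columns grow to the right and rows downward; lengths in mm; the calibration is good to about 2 mm. The wrist camera is an equidistant fisheye: a pixel r from the principal point sees the ray r / f radians off the axis. A picture is of the moment at which its call begins. There is no depth.
- sign_off(): hands the job in; it is judged then, once.
The state is a dict: "clock": time; "qpos": joint angles; "qvel": joint speeds; "joint_efforts": joint torques, N m; "eef_pos": TCP position; "tcp_rot": TCP orientation; "contact_force": force on the tool from outside, world axes, zero at the start; "wrist_torque": the same for the moment, N m; "opening": opening from 0.0 (shut) to 1.0 (fully open); "grasp_force": force on a finger pad.
Only numpy, scipy, OpenCV 4.12 (cv2) and the standard library are available. Lean on these libraries where they do the work, as an engineer would, in place of code of your own. Each camera call takes 0.05 s, during which the arm holds its last target. There are 200 camera calls.

## Working session

There is one attempt and no reset: what is moved stays moved. The work goes in short steps, Python scripts to look and compute and a shell command to move; the robot and the scene stay as the last step left them, time stands still between calls to the robot, and variables do not carry over. Pictures are saved under pics/ and viewed, at most 10 in all, crops included, and the job is handed in when it is done.

```bash
ls; mkdir -p pics; python3 - <<'E'
from rig import r,cams
import cv2,numpy as np
print(r.sense(), r.finger_overhang)
ims=[]
for n in ["scene","side","wrist"]:
    f=cams.grab_frame(n); cv2.imwrite(f"pics/{n}0.png",f["image"][:,:,::-1]); print(n,{k:np.round(v,4) for k,v in f.items() if k!="image"})
E
```

```text
pics
{'clock': 0.0, 'qpos': array([-2.41947078e-03,  3.53632053e-01,  1.63415014e+00,  3.59642741e-06,
        1.15518464e+00, -2.41152359e-03]), 'qvel': array([-0.00017682,  0.0023569 ,  0.0005556 ,  0.0008394 ,  0.00026451,
       -0.00098545]), 'joint_efforts': array([-2.03471049e-03, -6.05236173e+01, -3.42063046e+01, -2.62302356e-04,
        9.48130677e-03,  3.61521288e-06]), 'eef_pos': array([ 6.24546662e+02, -1.00058995e-02,  2.49564862e+02]), 'tcp_rot': array([-3.14021849e+00, -6.60211743e-06,  1.57078692e+00]), 'contact_force': array([-0.61289998, -0.33890281, -0.0267939 ]), 'wrist_torque': array([ 0.00369265, -0.03497694,  0.00800643]), 'grasp_force': 0.0, 'opening': 1.002614631962491} 19.0
scene {'fx': np.float64(510.4386), 'fy': np.float64(510.4386), 'cx': np.float64(275.7674), 'cy': np.float64(216.8651), 'position': array([  44.6683, -586.7091, 1076.7803]), 'orientation': array([-2.4522e+00,  1.6000e-03, -6.8470e-01])}
side {'fx': np.float64(410.3268), 'fy': np.float64(410.3268), 'cx': np.float64(277.9376), 'cy': np.float64(212.0583), 'position': array([ 589.5653, -834.3077,  549.4442]), 'orientation': array([-2.0737, -0.0136,  0.0689])}
wrist {'fx': np.float64(325.1923), 'fy': np.float64(325.1923), 'cx': np.float64(278.436), 'cy': np.float64(204.5225), 'position': array([625.8943,  74.6927, 372.7518]), 'orientation': array([2.8425e+00, 7.0000e-04, 0.0000e+00])}
```

View pics/scene0.png

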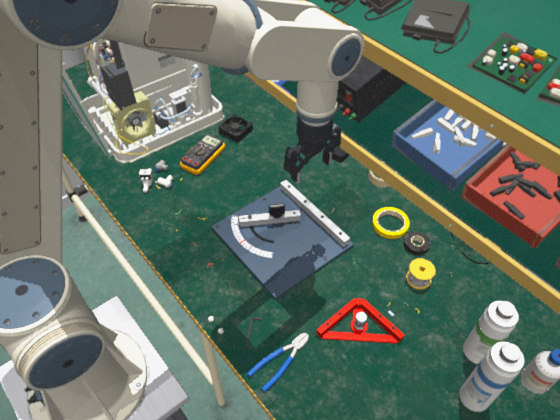

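View pics/wrist0.png

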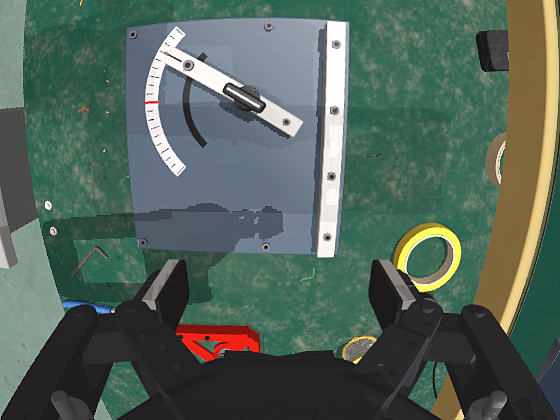

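```bash
cat > h.py <<'E'
import numpy as np, cv2
from scipy.spatial.transform import Rotation as R
def rays(f,px,wrist=False):
    px=np.atleast_2d(np.asarray(px,float))
    d=np.c_[(px[:,0]-f["cx"])/f["fx"],(px[:,1]-f["cy"])/f["fy"],np.ones(len(px))]
    if wrist:
        rr=np.hypot(d[:,0],d[:,1])+1e-12
        d=np.c_[d[:,0]/rr*np.sin(rr),d[:,1]/rr*np.sin(rr),np.cos(rr)]
    return d@R.from_euler("xyz",f["orientation"]).as_matrix().T
def plane(f,px,z,wrist=False):
    d=rays(f,px,wrist); p=np.asarray(f["position"])
    return (p+d*((z-p[2])/d[:,2])[:,None])[:,:2]
def blobs(mask,amin=30):
    n,l,s,c=cv2.connectedComponentsWithStats(mask.astype(np.uint8))
    return [(l==i,s[i],c[i]) for i in range(1,n) if s[i,4]>=amin]
def rect(f,m,z,wrist=False):
    ys,xs=np.nonzero(m); return cv2.minAreaRect(plane(f,np.c_[xs,ys],z,wrist).astype(np.float32))
E
python3 - <<'E'
from rig import r,cams
from h import *
for n in ["wrist","scene","side"]:
    f=cams.grab_frame(n); w=n=="wrist"; im=f["image"]; hsv=cv2.cvtColor(im,cv2.COLOR_RGB2HSV).astype(int)
    H,S,V=hsv[...,0],hsv[...,1],hsv[...,2]
    print(n)
    for nm,m,z in [("white",(V>185)&(S<40),36),("plate",(abs(H-108)<12)&(S>40)&(S<130)&(V>40)&(V<170),12),("red",((H<6)|(H>174))&(S>170)&(V>120),22)]:
        m=cv2.morphologyEx(m.astype(np.uint8),cv2.MORPH_CLOSE,np.ones((3,3)))
        for b,s,c in blobs(m,150):
            q=rect(f,b,z,w)
            if 300<q[0][0]<900 and abs(q[0][1])<500: print(nm,s[4],np.round(c),np.round(q[0],1),np.round(q[1],1),round(q[2],2), np.round(cv2.boxPoints(q)).tolist() if nm!="white" else "")
side=cams.grab_frame("side")["image"]; cv2.imwrite("pics/s1.png",side[:,:,::-1])
f=cams.grab_frame("wrist")
# picked: knob line ends, fence line
print(plane(f,[[226,86],[263,108],[244,97]],74,True), plane(f,[[333,22],[347,22],[319,257],[335,257]],36,True), plane(f,[[127,27],[138,251],[152,102]],12,True))
E
```

```text
wrist
white 4185 [332. 132.] [672.3  38.4] [259.9  46.7] 89.63 
white 2165 [182.  68.] [526.3 102.4] [ 81.6 102.9] 45.58 
white 744 [279. 117.] [623.9  65.9] [19.2 51.5] 58.45 
white 998 [162. 140.] [500.2  44.6] [22.3 86.1] 22.69 
white 204 [430. 256.] [ 817.1 -102.3] [68.7 71.3] 44.86 
plate 35404 [223. 147.] [560.8  40.4] [277.5 233.2] 88.83 [[441.0, -96.0], [675.0, -101.0], [680.0, 177.0], [447.0, 181.0]]
plate 696 [343. 150.] [699.5  36.5] [271.9   4.6] 88.92 [[695.0, -99.0], [699.0, -99.0], [704.0, 172.0], [700.0, 172.0]]
red 1908 [218. 338.] [ 538.9 -241.5] [119.5  71.2] 2.12 [[478.0, -208.0], [480.0, -279.0], [600.0, -275.0], [597.0, -204.0]]
scene
white 542 [315. 211.] [681.2  36.9] [261.1  20.5] 88.87 
white 571 [249. 233.] [497.4  71.6] [143.8  99.2] 55.94 
white 551 [503. 313.] [ 806.9 -470.9] [64.  66.3] 50.72 
white 227 [297. 343.] [ 394.8 -225.9] [62.1 28.5] 9.42 
plate 6454 [281. 245.] [568.5  37. ] [282.5 260.8] 88.94 [[435.0, -102.0], [696.0, -107.0], [701.0, 176.0], [441.0, 181.0]]
red 1529 [360. 325.] [ 525.3 -294. ] [145.2 141.4] 2.12 [[450.0, -226.0], [455.0, -3
[... 182 characters left out ...]
 414.2 -251.3] [59.5 28. ] 5.62 
white 2924 [393. 370.] [ 745.9 -378.2] [151.4  78.6] 80.59 
white 3320 [319. 387.] [ 629.2 -416. ] [130.5  85.3] 89.89 
plate 4599 [287. 245.] [571.   29.3] [286.1 258.1] 89.27 [[440.0, -112.0], [698.0, -115.0], [702.0, 171.0], [444.0, 174.0]]
red 2025 [270. 323.] [ 529.2 -301.2] [139.4 150.6] 1.61 [[457.0, -228.0], [462.0, -378.0], [601.0, -375.0], [597.0, -224.0]]
[[578.4721303   95.2255751 ]
 [612.14946902  74.08789119]
 [594.91646882  84.51010412]] [[682.23732587 167.01815663]
 [697.00865706 168.08519948]
 [673.1825547  -92.92249389]
 [692.07423407 -93.26086206]] [[ 448.46323276  181.32024959]
 [ 441.94578378 -100.47084617]
 [ 480.98961426   86.51871743]]
```

View pics/s1.png

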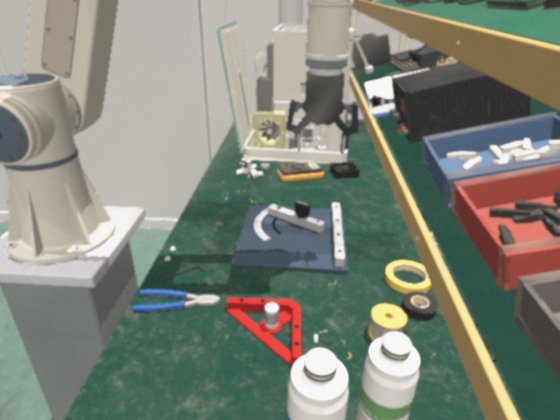

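```bash
python3 -m crank '[[0.02,-0.008,0.02,0,0,-0.14,0.5],[0.04,-0.016,0.04,0,0,-0.28,0.5],[0.06,-0.024,0.06,0,0,-0.42,0.5],[0.084,-0.031,0.08,0,0,-0.56,0.5],[0.084,-0.031,0.1,0,0,-0.7,0.5]]' 40 && python3 -m crank '[[0,0,0,0,0,-0.14,0.5],[0,0,0,0,0,-0.28,0.5],[0,0,0,0,0,-0.31,0.5],[0,0,0,0,0,-0.31,0.5]]'; python3 - <<'E'
from rig import r,cams
from h import *
f=cams.grab_frame("wrist"); cv2.imwrite("pics/w2.png",f["image"][:,:,::-1]); s=r.sense(); print(s["eef_pos"],s["tcp_rot"],f["position"],f["orientation"])
E
```

```text
clock: 0.9
eef_pos: [593.2, 86.3, 149.6]
tcp_rot: [3.141, -0.001, 2.278]
contact_force: [0.2, 0.1, -0.3]
opening: 0.502
grasp_force: 0.0
clock: 1.3
eef_pos: [594.0, 84.1, 150.2]
tcp_rot: [-3.142, -0.0, 2.581]
contact_force: [0.4, 0.4, -0.0]
opening: 0.5
grasp_force: 0.0
[594.03067356  84.02624244 150.28259529] [3.14155948e+00 6.53684651e-06 2.57974421e+00] [531.70927941 123.64212131 273.36494846] [2.84255768e+00 5.62456583e-04 1.01037825e+00]
```

View pics/w2.png

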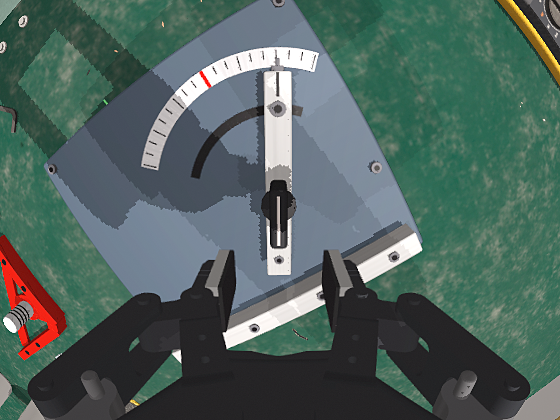

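```bash
python3 - <<'E'
from rig import r,cams
from h import *
f=cams.grab_frame("wrist")
k=plane(f,[[279,196],[279.3,247]],74,True);print(k,k.mean(0))
a=plane(f,[[265,72],[291,72],[268,275],[292,275]],36,True);print(a); d=a[:2].mean(0)-a[2:].mean(0); print("fence dir",np.degrees(np.arctan2(d[1],d[0])), "jig red mark",m:=plane(f,[[206,79]],12,True))
for p in [(594,84.5)]: v=m[0]-p; print(np.degrees(np.arctan2(v[1],v[0])))
print(plane(f,[[50,169],[280,2]],12,True))
E
```

```text
[[579.1342221   94.18726188]
 [609.36120444  75.42325873]] [594.24771327  84.80526031]
[[504.66961025 129.26628438]
 [514.57343416 144.98570922]
 [641.01905476  44.51416819]
 [651.67920518  61.4307665 ]]
fence dir 148.38840585905257 jig red mark [[480.14931343  87.5771965 ]]
178.45176640625724
[[449.94236944 -89.3251481 ]
 [458.13583819 171.35549525]]
```

```bash
python3 -m crank '[[0,0.0008,0.03,0,0,-0.01,0.6],[0,0.0008,0.06,0,0,-0.01,0.6],[0,0.0008,0.08,0,0,-0.01,0.6],[0,0.0008,0.087,0,0,-0.01,0.6],[0,0.0008,0.087,0,0,-0.01,0.6]]' 40 && python3 -m crank '[[0,0,0,0,0,0,0.9],[0,0,0,0,0,0,0.9],[0,0,0,0,0,0,0.95],[0,0,0,0,0,0,0.95],[0,0,0,0,0,0,0.95]]' 40
```

```text
clock: 1.9
eef_pos: [593.9, 84.6, 62.6]
tcp_rot: [-3.141, -0.001, 2.59]
contact_force: [-0.0, 0.0, -0.1]
opening: 0.398
grasp_force: 0.0
clock: 2.4
eef_pos: [594.6, 83.7, 64.6]
tcp_rot: [-3.141, 0.001, 2.591]
contact_force: [-2.8, -7.2, 1.5]
opening: 0.133
grasp_force: 39.9
```

```bash
python3 -m crank '[[0,-0.0008,0,0,0,-0.05,0.95],[0,-0.0008,0,0,0,-0.1,0.95],[0,-0.0008,0,0,0,-0.15,0.95],[0,-0.0008,0,0,0,-0.2,0.95],[0,-0.0008,0,0,0,-0.25,0.95]]' && python3 -m crank '[[0,0,0,0,0,-0.05,0.95],[0,0,0,0,0,-0.1,0.95],[0,0,0,0,0,-0.15,0.95],[0,0,0,0,0,-0.2,0.95],[0,0,0,0,0,-0.24,0.95]]' && python3 -m crank '[[0,0,0,0,0,-0.03,0.95],[0,0,0,0,0,-0.03,0.95]]';  python3 - <<'E'
from rig import r,cams
from h import *
f=cams.grab_frame("wrist"); cv2.imwrite("pics/w3.png",f["image"][:,:,::-1]); s=r.sense(); print(s["eef_pos"],s["tcp_rot"],s["wrist_torque"])
E
```

```text
clock: 2.9
eef_pos: [594.8, 84.2, 64.6]
tcp_rot: [3.14, 0.002, 2.842]
contact_force: [0.4, 2.0, -2.1]
opening: 0.131
grasp_force: 39.5
clock: 3.4
eef_pos: [595.0, 84.9, 64.6]
tcp_rot: [3.14, 0.002, 3.082]
contact_force: [1.4, 5.2, -1.9]
opening: 0.135
grasp_force: 39.5
clock: 3.6
eef_pos: [595.0, 85.0, 64.6]
tcp_rot: [3.14, 0.002, 3.111]
contact_force: [0.1, 5.5, -2.2]
opening: 0.13
grasp_force: 39.6
[594.94683962  84.95300041  64.62754159] [3.14009137e+00 2.35069486e-03 3.11063823e+00] [ 0.8405142  -0.01879027  0.09042436]
```

View pics/w3.png

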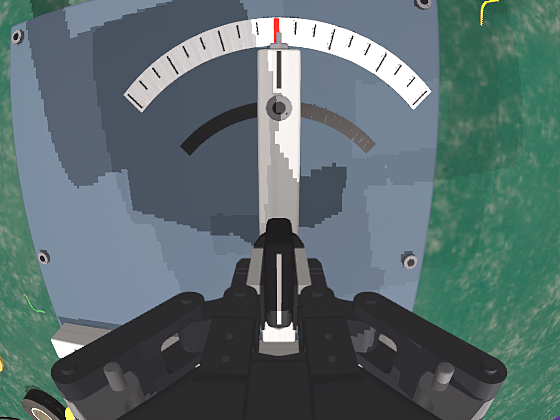

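```bash
python3 - <<'E'
from rig import r,cams
from h import *
f=cams.grab_frame("wrist")
im=f["image"]; hsv=cv2.cvtColor(im,cv2.COLOR_RGB2HSV).astype(int)
m=((hsv[...,0]<6)|(hsv[...,0]>174))&(hsv[...,1]>150)&(hsv[...,2]>120); m[60:]=0
for b,s,c in blobs(m,20): print(c,plane(f,c,12.5,True))
print("line",plane(f,[[279,52],[279,86]],36,True),"ptr",plane(f,[[279,46]],20,True))
print("screws",plane(f,[[17,37],[422,1],[43,258],[410,262]],14,True))
E
python3 -m crank '[[0,0,0,0,0,0,0.75],[0,0,0,0,0,0,0.6],[0,0,0,0,0,0,0.6]]'
python3 -m crank '[[0,0,-0.03,0,0,0,0.5],[0,0,-0.07,0,0,0,0.5],[0,0,-0.11,0,0,0,0.5],[0,0,-0.15,0,0,0,0.5],[0,0,-0.15,0,0,0,0.5]]'
```

```text
[275.64130435  27.48913043] [[477.41658191  86.80682057]]
line [[495.22516476  87.97622133]
 [511.29140728  87.48008862]] ptr [[489.32437207  88.19427729]]
screws [[452.17308386 -85.72120854]
 [457.09951149 169.94690396]
 [610.60150182 -89.36825037]
 [615.59321594 167.67734152]]
clock: 4.0
eef_pos: [594.3, 83.9, 63.9]
tcp_rot: [-3.142, 0.001, 3.111]
contact_force: [0.2, -0.3, 0.8]
opening: 0.396
grasp_force: 0.0
clock: 4.5
eef_pos: [597.2, 84.3, 219.5]
tcp_rot: [3.14, 0.01, 3.111]
contact_force: [1.0, 0.6, 0.3]
opening: 0.502
grasp_force: 0.0
```

```bash
python3 -m crank '[[0.004,-0.036,0.014,0,0,0,0.5],[0.008,-0.072,0.028,0,0,0,0.5],[0.012,-0.108,0.042,0,0,0,0.5],[0.016,-0.144,0.056,0,0,0,0.5],[0.02,-0.18,0.07,0,0,0,0.5]]' >/dev/null&& python3 -m crank '[[0.004,-0.036,0,0,0,0,0.5],[0.008,-0.072,0,0,0,0,0.5],[0.012,-0.108,0,0,0,0,0.5],[0.016,-0.144,0,0,0,0,0.5],[0.02,-0.182,0,0,0,0,0.5]]' && python3 -m crank '[[0,0,0,0,0,0.14,0.57],[0,0,0,0,0,0.28,0.57],[0,0,0,0,0,0.42,0.57],[0,0,0,0,0,0.56,0.57],[0,0,0,0,0,0.7,0.57]]' >/dev/null&& python3 -m crank '[[0,0,0,0,0,0.14,0.57],[0,0,0,0,0,0.28,0.57],[0,0,0,0,0,0.42,0.57],[0,0,0,0,0,0.56,0.57],[0,0,0,0,0,0.7,0.57]]' >/dev/null &&  python3 -m crank '[[0,0,0,0,0,0.14,0.57],[0,0,0,0,0,0.28,0.57],[0,0,0,0,0,0.42,0.57],[0,0,0,0,0,0.56,0.57],[0,0,0,0,0,0.7,0.57]]' >/dev/null&&  python3 -m crank '[[0,0,0,0,0,0.14,0.57],[0,0,0,0,0,0.187,0.57],[0,0,0,0,0,0.187,0.57]]';python3 - <<'E'
from rig import r,cams
from h import *
f=cams.grab_frame("wrist"); cv2.imwrite("pics/w4.png",f["image"][:,:,::-1]); s=r.sense(); print(s["eef_pos"],s["tcp_rot"],s["qpos"])
f=cams.grab_frame("side"); cv2.imwrite("pics/s4.png",f["image"][:,:,::-1])
E
```

```text
clock: 5.5
eef_pos: [542.2, -278.0, 142.9]
tcp_rot: [3.141, -0.0, 3.111]
contact_force: [0.5, -0.5, -0.2]
opening: 0.503
grasp_force: 0.0
clock: 7.3
eef_pos: [542.6, -276.6, 142.9]
tcp_rot: [-3.141, 0.0, 0.823]
contact_force: [0.1, -0.5, 0.0]
opening: 0.43
grasp_force: 0.0
[ 542.6342785  -276.62253498  142.95420109] [-3.14121198e+00  2.18311517e-04  8.25030223e-01] [-4.73844002e-01  4.46682694e-01  1.75746971e+00 -1.34003500e-04
  9.37865576e-01  2.72001431e-01]
```

View pics/w4.png

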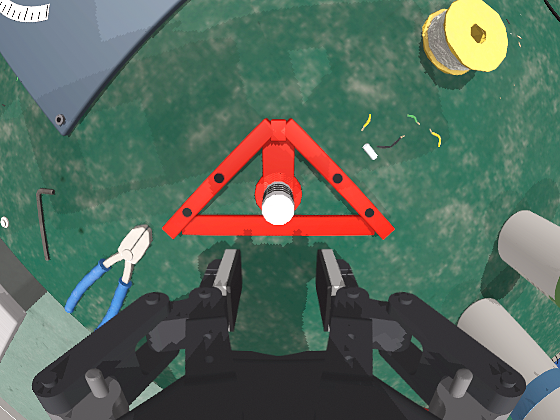

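```bash
python3 - <<'E'
from rig import r,cams
from h import *
f=cams.grab_frame("wrist")
im=f["image"]; hsv=cv2.cvtColor(im,cv2.COLOR_RGB2HSV).astype(int)
w=(hsv[...,1]<30)&(hsv[...,2]>225); w[:185]=0;w[230:]=0;w[:,:250]=0;w[:,310:]=0
for b,s,c in blobs(w,80): print(s,c,plane(f,c,48,True))
m=((hsv[...,0]<6)|(hsv[...,0]>174))&(hsv[...,1]>150)&(hsv[...,2]>100)
for b,s,c in blobs(m,1000):
    ys,xs=np.nonzero(b); P=plane(f,np.c_[xs,ys],22,True)
    print(np.round(c),cv2.minAreaRect(P.astype(np.float32)))
    h=cv2.convexHull(P.astype(np.float32)); print(np.round(cv2.approxPolyDP(h,3,True)[:,0],1).tolist())
    for ang in np.arange(-1,5,.5):
        a=np.radians(ang); u=P@[np.cos(a),np.sin(a)]; v=P@[-np.sin(a),np.cos(a)]; print(ang,round(np.sum(u>u.max()-2)),np.sum(v>v.max()-2),end=" | ")
E
```

```text
[262 195  32  30 769] [277.59037711 209.32639792] [[ 546.42324999 -273.43315219]]
[278. 191.] ((556.0975341796875, -263.11041259765625), (97.33607482910156, 194.5664825439453), 46.99403762817383)
[[599.5999755859375, -359.1000061035156], [596.2999877929688, -234.10000610351562], [582.0999755859375, -221.0], [457.79998779296875, -225.8000030517578], [457.70001220703125, -237.8000030517578], [588.0999755859375, -359.5]]
-1.0 72 99 | -0.5 85 113 | 0.0 105 148 | 0.5 138 166 | 1.0 197 211 | 1.5 291 274 | 2.0 370 349 | 2.5 343 302 | 3.0 268 199 | 3.5 203 138 | 4.0 153 105 | 4.5 117 86 |
```

```bash
python3 -m crank '[[0.0042,0.0007,0.03,0,0,0,0.57],[0.0042,0.0007,0.06,0,0,0,0.57],[0.0042,0.0007,0.09,0,0,0,0.57],[0.0042,0.0007,0.107,0,0,0,0.57],[0.0042,0.0007,0.113,0,0,0,0.57]]' 70 && python3 -m crank '[[0,0,0,0,0,0,0.57],[0,0,0,0,0,0,0.8],[0,0,0,0,0,0,0.85],[0,0,0,0,0,0,0.85],[0,0,0,0,0,0,0.85]]' 70
```

```text
clock: 7.95
eef_pos: [545.0, -273.4, 28.2]
tcp_rot: [-3.138, 0.001, 0.825]
contact_force: [-0.5, 0.3, 0.8]
opening: 0.431
grasp_force: 0.0
clock: 8.45
eef_pos: [546.9, -274.4, 31.3]
tcp_rot: [3.14, -0.0, 0.824]
contact_force: [-0.4, 0.0, 5.7]
opening: 0.264
grasp_force: 68.8
```

```bash
python3 -m crank '[[0,0,-0.01,0,0,0,0.85],[0,0,-0.03,0,0,0,0.85],[0,0,-0.055,0,0,0,0.85],[0,0,-0.08,0,0,0,0.85],[0,0,-0.1,0,0,0,0.85]]' && python3 -m crank '[[0.015,-0.009,0,0,0,0,0.85],[0.04,-0.024,0,0,0,0,0.85],[0.068,-0.04,0,0,0,0,0.85],[0.097,-0.056,0,0,0,0,0.85],[0.125,-0.073,0,0,0,0,0.85]]'>/dev/null && python3 -m crank '[[0.028,-0.016,0,0,0,0.01,0.85],[0.056,-0.033,0,0,0,0.02,0.85],[0.085,-0.049,0,0,0,0.04,0.85],[0.11,-0.064,0,0,0,0.057,0.85],[0.126,-0.0735,0,0,0,0.057,0.85]]' && python3 -m crank '[[0,0,0,0,0,0,0.85],[0,0,0,0,0,0,0.85],[0,0,0,0,0,0,0.85]]'; python3 - <<'E'
from rig import r,cams
from h import *
f=cams.grab_frame("wrist"); cv2.imwrite("pics/w5.png",f["image"][:,:,::-1]); s=r.sense(); print(s["eef_pos"],s["tcp_rot"],s["contact_force"])
f=cams.grab_frame("scene"); cv2.imwrite("pics/c5.png",f["image"][:,:,::-1])
E
```

```text
clock: 8.95
eef_pos: [546.2, -274.0, 132.0]
tcp_rot: [3.141, -0.0, 0.824]
contact_force: [-0.1, -0.3, -3.6]
opening: 0.262
grasp_force: 68.9
clock: 9.95
eef_pos: [608.6, 12.5, 129.5]
tcp_rot: [-3.14, 0.001, 0.768]
contact_force: [0.1, -0.2, -3.3]
opening: 0.263
grasp_force: 69.1
clock: 10.25
eef_pos: [608.8, 9.0, 130.0]
tcp_rot: [-3.141, 0.001, 0.767]
contact_force: [0.8, -0.3, -3.3]
opening: 0.265
grasp_force: 69.1
[608.8771141    8.80695394 130.06993071] [-3.14130012e+00  6.00477185e-04  7.66047066e-01] [ 1.02533334 -0.18249361 -4.02207598]
```

View pics/w5.png

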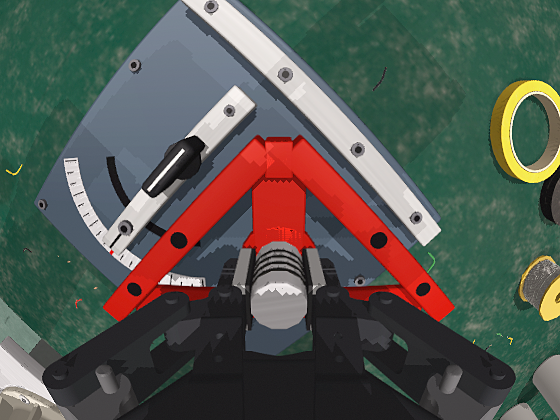

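```bash
python3 - <<'E'
from rig import r,cams
from h import *
f=cams.grab_frame("wrist"); print(f["position"])
im=f["image"]; hsv=cv2.cvtColor(im,cv2.COLOR_RGB2HSV).astype(int)
m=((hsv[...,0]<6)|(hsv[...,0]>174))&(hsv[...,1]>150)&(hsv[...,2]>100)
b=max(blobs(m,1000),key=lambda t:t[1][4])[0]; ys,xs=np.nonzero(b); P=plane(f,np.c_[xs,ys],123,True)
def best(P,lo,hi,fn):
    out=[]
    for ang in np.arange(lo,hi,.1):
        a=np.radians(ang); out.append((fn(P@[np.cos(a),np.sin(a)],P@[-np.sin(a),np.cos(a)]),ang))
    return max(out)
def sh(u): return np.sum(u>u.max()-1.5)
print("sq x-face",best(P,-4,3,lambda u,v:sh(u)),"y-face",best(P,-4,3,lambda u,v:sh(v)))
a=np.radians(-1.1); print("face u,v",(P@[np.cos(a),np.sin(a)]).max(),(P@[-np.sin(a),np.cos(a)]).max())
w=(hsv[...,1]<40)&(hsv[...,2]>190)
for b,s,c in blobs(w,400):
    ys,xs=np.nonzero(b); Q=plane(f,np.c_[xs,ys],36,True); print(c,cv2.minAreaRect(Q.astype(np.float32)))
e=plane(f,[[200,22],[420,238],[125,232],[240,118]],36,True); print("picked",e)
E
```

```text
[664.20137842  60.47198777 253.25358619]
sq x-face (np.int64(738), np.float64(-1.0999999999999974)) y-face (np.int64(759), np.float64(-1.1999999999999975))
face u,v 661.6030948086045 71.82830666557273
[318.40484761 112.13486921] ((682.417236328125, 35.00471496582031), (254.0635986328125, 19.23114013671875), 88.92473602294922)
[221.06573341 117.7279367 ] ((630.6202392578125, 83.66875457763672), (18.661849975585938, 48.54521560668945), 88.1040267944336)
[112.78050568 215.42616343] ((517.7527465820312, 112.00065612792969), (73.86508178710938, 92.02433776855469), 14.625394821166992)
[ 19.19878997 376.40535869] ((173.91285705566406, 82.01350402832031), (125.48250579833984, 98.49153137207031), 9.910627365112305)
picked [[671.81694383 140.27306621]
 [672.67430973 -84.15968603]
 [517.06587934  84.66085437]
 [641.73697472  73.96768222]]
```

```bash
python3 -m crank '[[0,0,0.025,0,0,0,0.85],[0,0,0.05,0,0,0,0.85],[0,0,0.07,0,0,0,0.85],[0,0,0.08,0,0,0,0.85],[0,0,0.083,0,0,0,0.85]]' && python3 -m crank '[[0,0,0.001,0,0,0,0.85],[0,0,0.002,0,0,0,0.85],[0,0,0.003,0,0,0,0.85],[0,0,0.004,0,0,0,0.85],[0,0,0.004,0,0,0,0.85]]'
```

```text
clock: 10.9
eef_pos: [608.6, 9.2, 46.3]
tcp_rot: [-3.14, 0.001, 0.766]
contact_force: [-0.0, 0.4, -4.0]
opening: 0.259
grasp_force: 69.0
clock: 11.4
eef_pos: [609.4, 9.8, 43.6]
tcp_rot: [3.141, -0.0, 0.767]
contact_force: [-0.6, -0.2, -3.7]
opening: 0.261
grasp_force: 69.0
```

```bash
python3 -m crank '[[0,0,0.0005,0,0,0,0.85],[0,0,0.001,0,0,0,0.85],[0,0,0.001,0,0,0,0.85]]'; python3 -m crank '[[0,0,0.0005,0,0,0,0.85],[0,0,0.001,0,0,0,0.85],[0,0,0.001,0,0,0,0.85]]'
```

```text
clock: 11.7
eef_pos: [609.6, 9.7, 43.3]
tcp_rot: [3.141, -0.001, 0.767]
contact_force: [-2.6, 0.6, 6.1]
opening: 0.262
grasp_force: 70.2
clock: 12.0
eef_pos: [609.8, 9.7, 43.2]
tcp_rot: [3.141, -0.001, 0.767]
contact_force: [-5.4, -0.7, 17.0]
opening: 0.262
grasp_force: 71.2
```

```bash
python3 -m crank '[[0,0,-0.0008,0,0,0,0.85],[0.0015,0.0015,-0.0008,0,0,0,0.85],[0.003,0.003,-0.0008,0,0,0,0.85],[0.0045,0.0045,-0.0008,0,0,0,0.85],[0.0055,0.0055,-0.0008,0,0,0,0.85]]'; python3 -m crank '[[0.0003,0.0003,0,0,0,0,0.85],[0.0007,0.0007,0,0,0,0,0.85],[0.001,0.001,0,0,0,0,0.85],[0.0013,0.0013,0,0,0,0,0.85]]'
```

```text
clock: 12.5
eef_pos: [617.6, 9.6, 43.3]
tcp_rot: [3.141, -0.001, 0.767]
contact_force: [-4.6, -0.4, 10.5]
opening: 0.264
grasp_force: 70.5
clock: 12.9
eef_pos: [619.1, 9.6, 43.2]
tcp_rot: [3.141, -0.0, 0.767]
contact_force: [-5.8, 0.4, 12.2]
opening: 0.259
grasp_force: 70.7
```

```bash
python3 -m crank '[[0.0003,0.0003,-0.0003,0,0,0,0.85],[0.0006,0.0006,-0.0003,0,0,0,0.85],[0.0006,0.0006,-0.0003,0,0,0,0.85]]';python3 -m crank '[[0.0003,0.0003,0,0,0,0,0.85],[0.0006,0.0006,0,0,0,0,0.85],[0.0006,0.0006,0,0,0,0,0.85]]'
```

```text
clock: 13.2
eef_pos: [619.1, 9.6, 43.3]
tcp_rot: [-3.141, 0.001, 0.767]
contact_force: [-8.3, -0.1, 10.9]
opening: 0.264
grasp_force: 70.8
clock: 13.5
eef_pos: [619.1, 9.6, 43.2]
tcp_rot: [-3.14, 0.002, 0.767]
contact_force: [-9.7, 0.8, 13.7]
opening: 0.263
grasp_force: 71.1
```

```bash
python3 -m crank '[[0.0012,-0.0012,0,0,0,0,0.85],[0.0026,-0.0026,0,0,0,0,0.85],[0.004,-0.004,0,0,0,0,0.85],[0.0055,-0.0055,0,0,0,0,0.85],[0.007,-0.007,0,0,0,0,0.85]]'; python3 -m crank '[[0.0004,-0.0004,0,0,0,0,0.85],[0.0007,-0.0007,0,0,0,0,0.85],[0.001,-0.001,0,0,0,0,0.85],[0.0013,-0.0013,0,0,0,0,0.85]]'
```

```text
clock: 14.0
eef_pos: [619.3, 18.3, 43.2]
tcp_rot: [-3.141, 0.003, 0.767]
contact_force: [-9.9, -7.7, 13.7]
opening: 0.258
grasp_force: 70.9
clock: 14.4
eef_pos: [619.3, 20.1, 43.2]
tcp_rot: [-3.141, 0.003, 0.767]
contact_force: [-10.1, -7.1, 14.2]
opening: 0.266
grasp_force: 70.9
```

```bash
python3 -m crank '[[0.0004,-0.0004,0,0,0,0,0.85],[0.0007,-0.0007,0,0,0,0,0.85],[0.0007,-0.0007,0,0,0,0,0.85]]'; python3 -m crank '[[0.0004,-0.0004,0,0,0,0,0.85],[0.0007,-0.0007,0,0,0,0,0.85],[0.0007,-0.0007,0,0,0,0,0.85]]'; python3 -m crank '[[0.0004,-0.0004,0,0,0,0,0.85],[0.0007,-0.0007,0,0,0,0,0.85],[0.0007,-0.0007,0,0,0,0,0.85]]'
```

```text
clock: 14.7
eef_pos: [619.3, 21.1, 43.2]
tcp_rot: [-3.14, 0.003, 0.767]
contact_force: [-10.2, -7.6, 13.3]
opening: 0.263
grasp_force: 70.9
clock: 15.0
eef_pos: [619.4, 22.1, 43.2]
tcp_rot: [-3.141, 0.003, 0.767]
contact_force: [-10.4, -7.3, 13.7]
opening: 0.26
grasp_force: 70.9
clock: 15.3
eef_pos: [619.4, 22.8, 43.2]
tcp_rot: [-3.141, 0.003, 0.767]
contact_force: [-9.5, -9.3, 14.1]
opening: 0.265
grasp_force: 70.9
```

```bash
python3 -m crank '[[0.0004,-0.0004,0,0,0,0,0.85],[0.0007,-0.0007,0,0,0,0,0.85],[0.0007,-0.0007,0,0,0,0,0.85]]'; python3 -m crank '[[0.0005,0,0,0,0,0,0.85],[0.001,0,0,0,0,0,0.85],[0.001,0,0,0,0,0,0.85]]'; python3 -m crank '[[0.0005,0,0,0,0,0,0.85],[0.001,0,0,0,0,0,0.85],[0.001,0,0,0,0,0,0.85]]'
```

```text
clock: 15.6
eef_pos: [619.4, 23.1, 43.2]
tcp_rot: [-3.141, 0.004, 0.767]
contact_force: [-10.0, -13.0, 13.6]
opening: 0.261
grasp_force: 71.0
clock: 15.9
eef_pos: [619.4, 23.2, 43.2]
tcp_rot: [-3.141, 0.006, 0.768]
contact_force: [-13.2, -16.6, 16.5]
opening: 0.26
grasp_force: 71.3
clock: 16.2
eef_pos: [619.4, 23.2, 43.2]
tcp_rot: [-3.141, 0.007, 0.768]
contact_force: [-15.2, -20.2, 19.3]
opening: 0.266
grasp_force: 71.5
```

```bash
python3 - <<'E'
from rig import r,cams
from h import *
f=cams.grab_frame("wrist"); cv2.imwrite("pics/w6.png",cv2.resize(f["image"][:,:,::-1],(800,600),interpolation=cv2.INTER_CUBIC))
im=f["image"]; hsv=cv2.cvtColor(im,cv2.COLOR_RGB2HSV).astype(int)
m=((hsv[...,0]<6)|(hsv[...,0]>174))&(hsv[...,1]>150)&(hsv[...,2]>100)
b=max(blobs(m,1000),key=lambda t:t[1][4])[0]; ys,xs=np.nonzero(b); P=plane(f,np.c_[xs,ys],34,True)
for nm in (0,1):
    o=[]
    for ang in np.arange(-4,3,.1):
        a=np.radians(ang); u=P@([np.cos(a),np.sin(a)] if nm==0 else [-np.sin(a),np.cos(a)]); o.append((np.sum(u>u.max()-1.5),round(ang,1),u.max()))
    print(max(o))
w=(hsv[...,1]<40)&(hsv[...,2]>190)
for b,s,c in blobs(w,300):
    ys,xs=np.nonzero(b); Q=plane(f,np.c_[xs,ys],36,True); print(c,cv2.minAreaRect(Q.astype(np.float32)))
E
```

```text
(np.int64(694), np.float64(-1.1), np.float64(671.5217581397102))
(np.int64(572), np.float64(-1.0), np.float64(85.16814349023706))
[336.12497178 142.57123504] ((682.1649780273438, 26.300704956054688), (235.6518096923828, 19.23332405090332), 88.91720581054688)
[193.97216844 164.76887706] ((629.0354614257812, 84.28431701660156), (18.5816707611084, 52.112159729003906), 88.81250762939453)
[ 52.98711236 280.07289569] ((530.7421264648438, 117.30766296386719), (81.43108367919922, 69.27652740478516), 88.53199005126953)
[104.07017544 263.77777778] ((559.6355590820312, 88.51416778564453), (2.590909481048584, 48.16775131225586), 88.91436004638672)
```

View pics/w6.png

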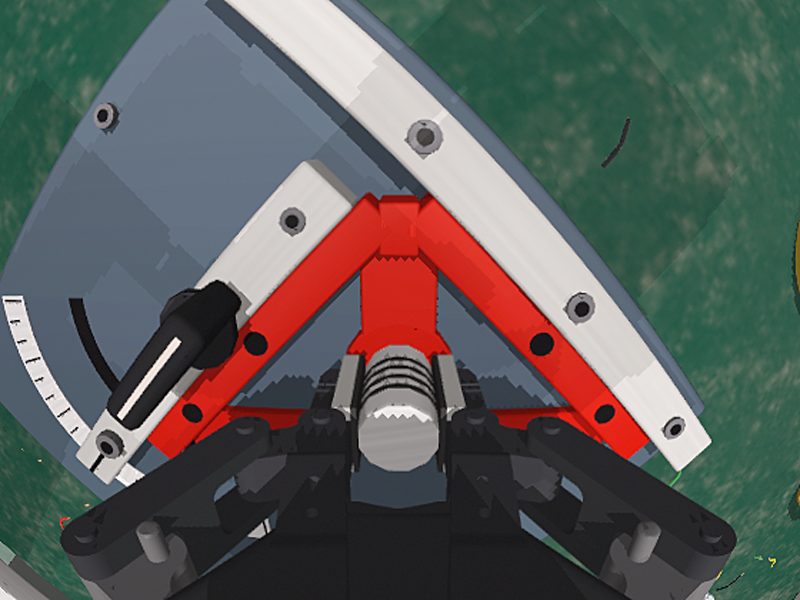

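```bash
python3 -m crank '[[0,0,-0.0005,0,0,0,0.85],[0,0,-0.0005,0,0,0,0.85],[0,0,-0.0005,0,0,0,0.85],[0,0,-0.0005,0,0,0,0.85],[0,0,-0.0005,0,0,0,0.85]]'; python3 -m crank '[[0.0004,0.0002,0,0,0,0,0.85],[0.0004,0.0002,0,0,0,0,0.85],[0.0004,0.0002,0,0,0,0,0.85],[0.0004,0.0002,0,0,0,0,0.85],[0.0004,0.0002,0,0,0,0,0.85]]'
```

```text
clock: 16.75
eef_pos: [619.4, 23.2, 43.2]
tcp_rot: [-3.14, 0.007, 0.768]
contact_force: [-13.5, -20.7, 15.3]
opening: 0.26
grasp_force: 71.0
clock: 17.25
eef_pos: [619.4, 23.2, 43.2]
tcp_rot: [-3.14, 0.008, 0.768]
contact_force: [-15.4, -20.5, 15.1]
opening: 0.256
grasp_force: 71.2
```

```bash
python3 -c "
from rig import sign_off
print(sign_off())"
```

```text
the job is handed in; nothing more can be done
None
```

I turned the fence to within about 1° of the red mark and let go, then pressed the square into the corner; the last wrist picture shows it flush to rail and fence within about 0.2°, and I handed the job in at 17 s with it still gripped and pushing about 15 N toward the rail and 20 N toward the fence (wrist readings, part of it friction), though no verdict was returned and I did not recheck the tools lying around afterwards.

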